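Tip the upended vee block down and push it home beside its twin

TASK

One of the two vee blocks was left standing on its end on the setting plate. Without gripping or lifting anything, push it over with the fingers so that it lies on its base with its vee upward, then push it gently along the plate until its end is flush against the plate's stop rail, in line with its twin so that a shaft could lie in both vees. Leave the twin and everything else where they are.

Things in the scene. Friction and masses are not known exactly. Their poses are not given: they have to be found in the camera images.
- setting_plate: fixed aluminium plate, flat top 10 mm above the desk; y -110 to +110 mm, x -110 to +100 mm. Origin: on the desk under the plate, z up. Along its far (+x) edge stands a dark steel stop rail, 15 mm thick, top 34 mm above the desk (screw heads add 3 mm); its stop face lies at x = +85 mm and looks to -x. A block that reaches the rail askew can wedge there: square it up on the way
- vee_standing: ground steel vee block, 38 x 62 x 42 mm along its x, y, z, about 0.4 kg, loose. Origin: centre of its base face; +z points to the opposite face, which has the vee groove (along x). At the start it stands on a 38 x 42 mm end, y vertical, 62 mm tall; the vee face looks to the plate's near side, away from the rail, within 17 degrees. It must fall over its base edge, toward the rail, so that +z is up
- vee_standing_center (a point): centre of that same block, with the same axes (21 mm from base and vee face, 31 mm above the plate as it stands, 21 mm lying). Friction about 0.6. A level push of about 2 N on the vee face 50 mm above the plate tips it without sliding; past about 35 degrees it falls by itself. Lying it is 42 mm high, 62 mm long toward the rail, about 40 to 75 mm short of it
- vee_seated: the twin vee block, same shape, size and axes, loose, lying on the plate on its base, vee upward, one end flush against the rail, its groove parallel to the rail, on the +y side of the plate. Must stay where it is
- dial_gauge: dial indicator lying on its back, 94x56x22 mm, round dial with a stem; a bystander, origin at the centre of its underside
- micrometer: outside micrometer lying flat, 134x59x17 mm; a bystander, origin at the centre of its underside
- ring_gauge: steel ring gauge lying flat, 47 mm across, 18 mm high; a bystander, origin at the centre of its underside
- hex_key: black hexagon key lying flat, 88x30x6 mm; a bystander, origin at the centre of its underside
- screwdriver: screwdriver with red handle, 171x26x25 mm; a bystander, origin at the centre of its underside
Not all that is in view belongs to the job. What is shaped like the vee_standing but orange or purple is not meant.

How it is judged:
On the way:
1. the standing vee block has been tipped over and lies on its base, vee upward (angle between vee_standing's own z axis and vertical below 0.1 rad), for 0.2 s.
At the end, for the whole second after the job is handed in: The tipped vee block lies on its base on the plate, vee upward (within 4 degrees), at rest, its end against the rail (gap under 3 mm) and square to it (within 4 degrees), wholly on the plate; the twin still lies in its place (within 4 mm) and square (within 4 degrees) (angle between each of vee_standing, vee_seated's own z axis and vertical below 0.07 rad and x of vee_standing_center in the frame of setting_plate between 0.051 and 0.058 m and y of vee_standing_center in the frame of setting_plate between -0.095 and 0.095 m and z of vee_standing_center in the frame of setting_plate below 0.035 m and angle between the x axis of each of vee_standing, vee_seated and the y axis of setting_plate, either way round below 0.07 rad and linear speed of vee_standing below 0.01 m/s and distance of vee_seated from where it was at the start of the episode below 0.004 m); the robot touches nothing.
It fails at once if the vee block is lifted or carried (height (world z) of vee_standing_center above 0.058 m or (angle between vee_standing's own z axis and vertical below 0.06 rad and height (world z) of vee_standing_center above 0.037 m) or (angle between vee_standing's own y axis and vertical below 0.06 rad and height (world z) of vee_standing_center above 0.047 m) or (angle between vee_standing's own y axis and vertical above 3.0816 rad and height (world z) of vee_standing_center above 0.047 m)).
It fails at once if the vee block is squeezed, or shoved harder than 35 N (contact force between the fingers and vee_standing above 35 N).
It fails at once if the twin is pushed out of its place (4 mm) (distance of vee_seated from where it was at the start of the episode above 0.004 m).
It fails at once if a bystander is moved more than 15 mm (distance of any of dial_gauge, micrometer, ring_gauge, hex_key, screwdriver from where it was at the start of the episode above 0.015 m).
It also fails if it takes over 42 s, if anything falls off the work surface, if the arm or the gripper's body presses on something with over 40 N, if the wrist force passes 120 N, or if a joint passes its speed limit or range.

ROBOT

A 6-joint arm with a two-finger parallel gripper is mounted at the origin on a cart in front of the work surface, level with it; the furniture and walls round the work are solid. World frame = base frame: x ahead of the robot, y to its left, z up, the work surface at z = 0. Lengths are in m, angles in rad, forces in N, time in s.
With the tool pointing down it reaches from about 0.425 to 0.95 m from the base axis. Payload 3.5 kg.
Tool frame: the origin (TCP) lies at the very end of the fingers, on their centre line; the grasp point (between the pads) lies 19 mm behind it (ctrl.grip_point_offset is the distance from the TCP to the grasp point, in m); z points along the fingers, y is the line along which they close (so a half turn about z gives the same grasp; the last joint's range is limited). The gripper opens to 85 mm and grips with 20 to 120 N. Pads are 22 mm wide; open, the fingers measure 114 mm over their backs; the gripper's body (76 mm by 85 mm) begins 54 mm behind the grasp point. The pads swing forward as they close: fully open they stand 13 mm farther back than shut.
Start: joints at [1.199, 0.286, 1.577, -0, 1.279, -0.15], TCP at [0.148, 0.658, 0.231] pointing down, gripper open.
Joint ranges: [-2.77, 2.77], [-0.9, 2.22], [0.21, 2.48], [-1.53, 4.67], [0.24, 2.81], [-2.84, 2.84]. Speed limits (rad/s): [2.79, 2.79, 3.14, 3.14, 3.14, 3.14].

INTERFACE

Orientations are given as a unit quaternion [x, y, z, w].
In Python, from plant import telemetry, vision, ctrl gives the robot as it stands.
- The arm moves only by the tool arm_command, never from a script. Its argument "series" is one flat list of numbers, 7 for each row, row after row: the shift along the tool's x, y, z in cm, then the turn, a rotation vector about the tool's x, y, z in degrees, then the closure, from 0 (fully open) to 1 (shut). A call has 1 to 10 rows; each row is the pose to reach, as a shift and turn from the pose commanded when the call began, along the tool's axes at that moment; what a row does not reach only later rows make up. A row lasts 1/12 s, in which the tool goes at most 41.7 mm and 7.16 degrees, less where a joint would pass 70% of its speed; a pose out of reach is approached as far as the arm can. A call with a gripper value outside its range is refused whole. The fingers move at their own pace and stop on an object; "force" is the grip in N (left out, the last holds). Time passes only in rows, so rows that repeat a pose let the fingers close. It gives the time, the measured TCP pose, the force, the opening and the grip force at its end, in the units of the state.
- telemetry.get_state(): the state, without advancing time (a new reading comes with each control period).
- vision.read_camera(name): name is "scene" or "top" or "wrist"; returns a dict with "color" (400x640x3 uint8, blue, green, red), "K" (3x3 intrinsics, pixels), "rvec" (rotation vector, rad) and "tvec" (3), from world to camera coordinates, as OpenCV has them; the wrist camera has in their place "T_tool_cam" (4x4, takes a point from camera to tool coordinates, whose origin is the TCP and whose axes are the flange's). Camera axes: x right, y down, z forward; pixel columns grow to the right and rows downward; lengths in m; the calibration is good to about 2 mm. The wrist camera is an equidistant fisheye: a pixel r from the principal point sees the ray r / f radians off the axis. A picture is of the moment at which its call begins: read the wrist's pose just before it. There is no depth.
- ctrl.sign_off(): hands the job in; it is judged then, once.
The state is a dict: "time": time; "qpos": joint angles; "dq": joint speeds; "joint_efforts": joint torques, N m; "eef_pos": TCP position; "tcp_rot": TCP orientation; "contact_force": force on the tool from outside, world axes, zero at the start; "wrist_torque": the same for the moment, N m; "opening": opening from 0.0 (shut) to 1.0 (fully open); "finger_force": force on a finger pad.
Only numpy, scipy, OpenCV 4.12 (cv2) and the standard library are available. Lean on these libraries where they do the work, as an engineer would, in place of code of your own. Each camera call takes 0.05 s, during which the arm holds its last target. There are 200 camera calls.

## Working session

There is one attempt and no reset: what is moved stays moved. The work goes in short steps, Python scripts to look and compute and a tool call to move; the robot and the scene stay as the last step left them, time stands still between calls to the robot, and variables do not carry over. Pictures are saved under pics/ and viewed, at most 10 in all, crops included, and the job is handed in when it is done.

Besides the shell and the picture viewer there is one more tool, called after "Call:" as a command line: name --argument value ..., lists and objects as JSON in quotes. arm_command: Moves the arm, as the interface text tells. Its arguments: {"type":"object","properties":{"series":{"type":"array","items":{"type":"number"}},"force":{"type":"number"}},"required":["series"]}

```bash
mkdir -p pics; cat > h.py <<'E'
import numpy as np, cv2
from plant import telemetry, vision, ctrl
def ray(c,uv):
    R=cv2.Rodrigues(np.array(c["rvec"],float))[0]; t=np.array(c["tvec"],float).ravel()
    p=cv2.undistortPoints(np.array([[uv]],float),np.array(c["K"],float),None)[0,0]
    return -R.T@t, R.T@np.array([p[0],p[1],1.])
def onz(c,uv,z):
    o,d=ray(c,uv); return o+d*(z-o[2])/d[2]
E
python3 - <<'E'
from h import *
import pickle
cs={n:vision.read_camera(n) for n in("scene","top")}
pickle.dump(cs,open("c0.pkl","wb"))
for n,c in cs.items():
    cv2.imwrite(f"pics/{n}0.png",c["color"]); o,d=ray(c,(320,200)); print(n,o,d)
s=telemetry.get_state(); print(s)
E
```

```text
scene [ 0.14165879 -0.41813114  0.57563615] [ 0.40024945  0.71871969 -0.56858006]
top [0.40978436 0.19898222 1.11460186] [ 0.08670624  0.03125373 -0.99576278]
{'time': 0.1, 'qpos': array([ 1.19902060e+00,  2.87111683e-01,  1.57805371e+00,  1.35388689e-05,
        1.27862499e+00, -1.49965508e-01]), 'dq': array([ 0.00053094, -0.00068769, -0.00384699, -0.00062048,  0.00059954,
        0.0014432 ]), 'joint_efforts': array([ 1.33006222e-03, -4.07294118e+01, -2.93702978e+01, -7.71979012e-05,
        3.33903568e-03,  8.34498678e-06]), 'eef_pos': array([0.14821869, 0.65790155, 0.23004993]), 'tcp_rot': array([ 1.10679773e-01,  9.93855513e-01, -1.06001440e-03, -2.89682412e-04]), 'contact_force': array([ 0.14738987,  0.33157752, -0.54255694]), 'wrist_torque': array([-0.01459915, -0.05594127, -0.00407031]), 'finger_force': 0.0, 'opening': 0.9977091095505174}
```

View pics/top0.png

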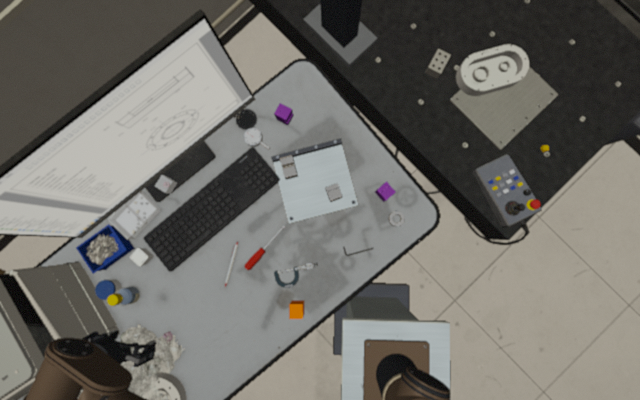

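View pics/scene0.png

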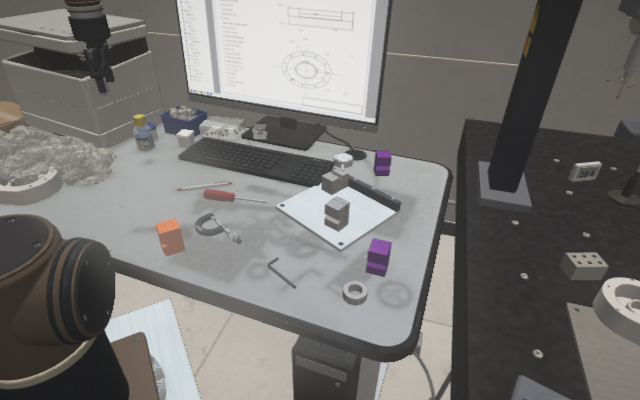

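The top view shows the plate at about (275-355, 140-220), with the rail on its upper edge. The twin is at (290,165) and the standing block at (334,192). I'll enlarge that region in both views.

```bash
python3 - <<'E'
from h import *
import pickle
cs=pickle.load(open("c0.pkl","rb"))
a=cv2.resize(cs["top"]["color"][125:235,260:370],None,fx=5,fy=5,interpolation=cv2.INTER_CUBIC)
b=cv2.resize(cs["scene"]["color"][145:255,270:410],None,fx=5,fy=5,interpolation=cv2.INTER_CUBIC)
cv2.imwrite("pics/top_z.png",a); cv2.imwrite("pics/scene_z.png",b)
for uv in [(275,160),(340,140),(355,205),(290,220),(334,192),(290,165)]: print(uv,onz(cs["top"],uv,.01).round(3))
E
```

```text
(275, 160) [0.627 0.376 0.01 ]
(340, 140) [0.694 0.176 0.01 ]
(355, 205) [0.493 0.127 0.01 ]
(290, 220) [0.443 0.324 0.01 ]
(334, 192) [0.531 0.191 0.01 ]
(290, 165) [0.613 0.329 0.01 ]
```

View pics/top_z.png

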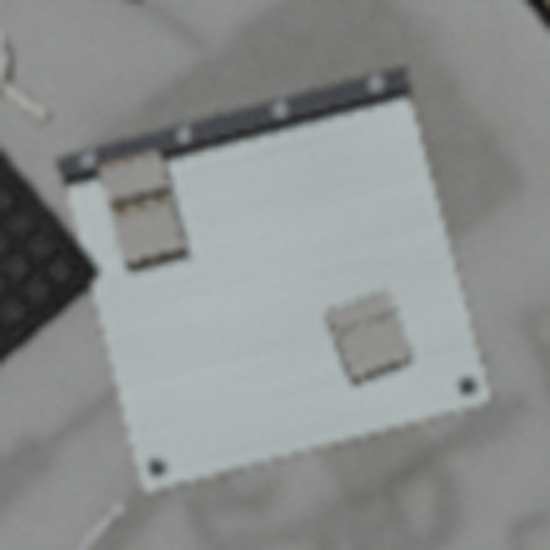

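View pics/scene_z.png

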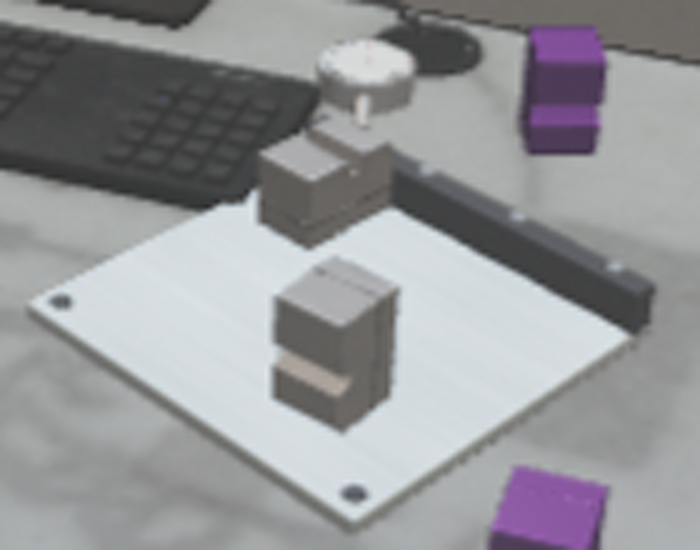

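The crops give these outlines, in 5x crop coordinates:
- **Plate:** near corners (147,490) and (490,403). The rail foot runs from (68,183) to (408,98).
- **Standing block:** top face at (328,312), (390,293), (412,360), (353,384), with its vee toward the near side.
- **Twin:** lies at the rail's left end.

```bash
python3 - <<'E'
from h import *
import pickle
cs=pickle.load(open("c0.pkl","rb")); T=cs["top"]; S=cs["scene"]
tp=lambda p,z: onz(T,((p[0]+.5)/5-.5+260,(p[1]+.5)/5-.5+125),z)
sp=lambda p,z: onz(S,((p[0]+.5)/5-.5+270,(p[1]+.5)/5-.5+145),z)
ang=lambda a,b: np.degrees(np.arctan2(*(b-a)[[1,0]]))
L,Rr,FL,FR=[tp(p,.01) for p in[(147,490),(490,403),(68,183),(408,98)]]
print("near",L,Rr,np.linalg.norm(L-Rr),ang(L,Rr)+90,"side",np.linalg.norm(FR-Rr),ang(Rr,FR),ang(L,FL),"rail",ang(FL,FR)+90)
print("scene plate corners", sp((30,308),.01),sp((352,530),.01),sp((635,340),.01))
for n,f,ps in(("top",tp,[(328,312),(390,293),(412,360),(353,384)]),("scene",sp,[(275,297),(342,325),(398,290),(334,257)])):
    q=np.array([f(p,.072) for p in ps]); print(n,q.round(3).tolist(),[np.linalg.norm(q[i]-q[i-1]).round(4) for i in range(4)],q.mean(0))
q=[sp(p,.01) for p in[(273,396),(343,432),(392,385)]];print(np.round(q,3).tolist())
yaw=np.radians(14);
print(vision.read_camera("wrist")["T_tool_cam"])
E
```

```text
near [0.43493445 0.32654147 0.01      ] [0.49241725 0.11880399 0.01      ] 0.21554381647957102 15.467237952281266 side 0.19535876454001685 15.82934317344375 16.175073071978538 rail 15.21920236158985
scene plate corners [0.43159341 0.3227453  0.01      ] [0.48812323 0.11349281 0.01      ] [0.67720348 0.16703393 0.01      ]
top [[0.539, 0.218, 0.072], [0.55, 0.182, 0.072], [0.512, 0.169, 0.072], [0.497, 0.202, 0.072]] [np.float64(0.0442), np.float64(0.0375), np.float64(0.0409), np.float64(0.0367)] [0.52444592 0.1925449  0.072     ]
scene [[0.498, 0.2, 0.072], [0.513, 0.169, 0.072], [0.548, 0.18, 0.072], [0.536, 0.216, 0.072]] [np.float64(0.0415), np.float64(0.0348), np.float64(0.0369), np.float64(0.0371)] [0.52398083 0.19141484 0.072     ]
[[0.503, 0.208, 0.01], [0.518, 0.171, 0.01], [0.556, 0.19, 0.01]]
[[ 2.90941505e-05 -9.59602664e-01 -2.81358716e-01  7.08138836e-02]
 [ 9.99999933e-01 -7.51031723e-05  3.59552937e-04  8.27935820e-04]
 [-3.66158888e-04 -2.81358707e-01  9.59602597e-01 -1.42750981e-01]
 [ 0.00000000e+00  0.00000000e+00  0.00000000e+00  1.00000000e+00]]
```

Both views put the block centre near (0.524, 0.192), yawed about 20°. The plate yaw is about 15.5°. I'll move to a standoff 50 mm in front of the vee face.

Call:
arm_command --series '[-41, -41, 5, 0, 0, -32.5, 0.85, -41, -41, 5, 0, 0, -32.5, 0.85, -41, -41, 5, 0, 0, -32.5, 0.85, -41, -41, 5, 0, 0, -32.5, 0.85, -41, -41, 5, 0, 0, -32.5, 0.85, -41, -41, 5, 0, 0, -32.5, 0.85, -41, -41, 5, 0, 0, -32.5, 0.85, -41, -41, 5, 0, 0, -32.5, 0.85, -41, -41, 5, 0, 0, -32.5, 0.85, -41, -41, 5, 0, 0, -32.5, 0.85]' --force 20

```text
time: 0.98
eef_pos: [0.3695, 0.3076, 0.1955]
tcp_rot: [-0.172, 0.985, 0.0, 0.0]
contact_force: [0.8, 0.1, 0.2]
opening: 0.149
finger_force: 0.0
```

Call:
arm_command --series '[-3, -15, 1, 0, 0, 0, 0.85, -3, -15, 1, 0, 0, 0, 0.85, -3, -15, 1, 0, 0, 0, 0.85, -3, -15, 1, 0, 0, 0, 0.85, -3, -15, 1, 0, 0, 0, 0.85, -3, -15, 1, 0, 0, 0, 0.85]'

```text
time: 1.48
eef_pos: [0.4484, 0.1772, 0.1854]
tcp_rot: [-0.17, 0.985, 0.0, -0.0]
contact_force: [-0.5, 0.9, 0.5]
opening: 0.147
finger_force: 0.0
```

```bash
python3 - <<'E'
from h import *
s=telemetry.get_state(); print(s["time"],s["eef_pos"],s["tcp_rot"],s["opening"])
w=vision.read_camera("wrist"); import pickle; pickle.dump((s,w),open("w1.pkl","wb"))
print(w["K"]); cv2.imwrite("pics/w1.png",w["color"])
E
```

```text
1.4833 [0.44842087 0.1771697  0.18536448] [-1.70123893e-01  9.85422551e-01  1.69595419e-04 -4.78007279e-04] 0.14727948854244946
[[309.70691629   0.         323.13692055]
 [  0.         309.70691629 200.38268727]
 [  0.           0.           1.        ]]
```

View pics/w1.png

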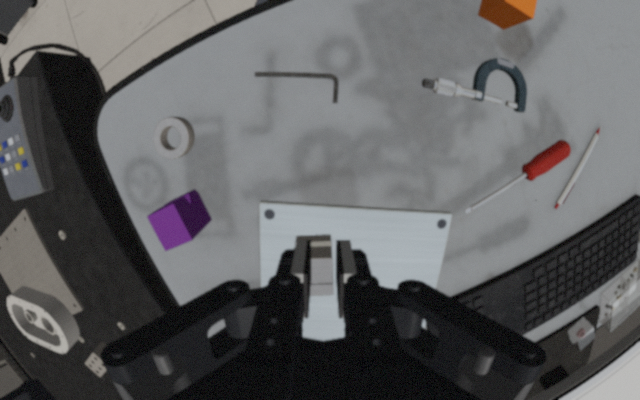

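The wrist view shows the near plate edge at v≈203-212 and corner screws at (269,214) and (441,224). The block's vee side shows between the fingers at u 309-332, v 236-297. I'll cast these rays as a check.

```bash
cat >> h.py <<'E'
from scipy.spatial.transform import Rotation as Ro
def wray(s,w,uv):
    K=w["K"]; d=(np.array(uv)-K[:2,2])/K[0,0]; r=np.hypot(*d)
    v=np.r_[d/r*np.sin(r),np.cos(r)] if r>0 else np.r_[0,0,1.]
    R=Ro.from_quat(s["tcp_rot"]).as_matrix(); M=w["T_tool_cam"]
    return s["eef_pos"]+R@M[:3,3], R@M[:3,:3]@v
def wz(s,w,uv,z):
    o,d=wray(s,w,uv); return o+d*(z-o[2])/d[2]
E
python3 - <<'E'
from h import *; import pickle
s,w=pickle.load(open("w1.pkl","rb"))
for uv in [(261,202),(452,213),(269,214),(441,224)]: print(uv,wz(s,w,uv,.01).round(4))
for uv in [(310,236),(331,236)]: print(uv,wz(s,w,uv,.01).round(4))
a=cv2.resize(w["color"][195:345,230:460],None,fx=3.4,fy=3.4,interpolation=cv2.INTER_CUBIC); cv2.imwrite("pics/w1z.png",a)
E
```

```text
(261, 202) [0.494  0.1223 0.01  ]
(452, 213) [0.4342 0.3303 0.01  ]
(269, 214) [0.5042 0.1346 0.01  ]
(441, 224) [0.4508 0.3231 0.01  ]
(310, 236) [0.5135 0.1854 0.01  ]
(331, 236) [0.5056 0.2074 0.01  ]
```

View pics/w1z.png

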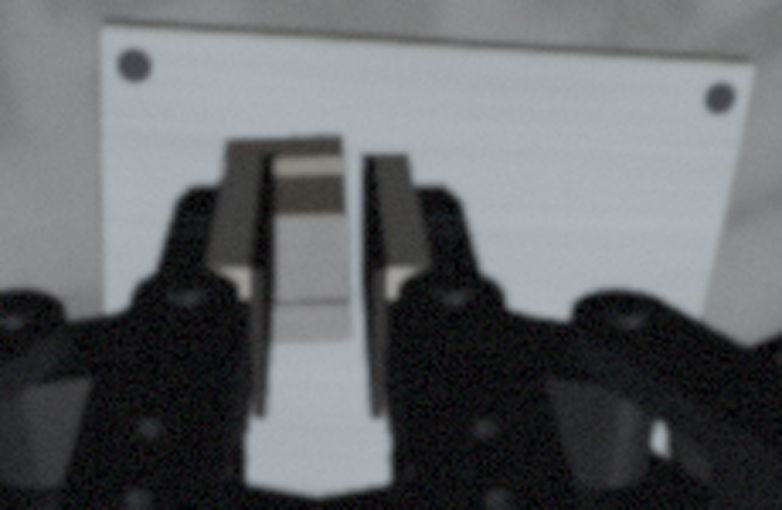

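The base near edge runs from (297,236) to (331,236), which is 38 mm wide at yaw ~20°, centred near (0.511, 0.189). I'll centre on it and descend to z = 0.058.

Call:
arm_command --series '[0, -1, 4, 0, 0, 0, 0.85, 0, -1, 8, 0, 0, 0, 0.85, -1, -1, 11.5, 0, 0, 0, 0.85, -2, -1, 12.7, 0, 0, 0, 0.85, -3, -1, 12.7, 0, 0, 0, 0.85, -3, -1, 12.7, 0, 0, 0, 0.85, -3, -1, 12.7, 0, 0, 0, 0.85]'

```text
time: 2.12
eef_pos: [0.481, 0.1804, 0.0604]
tcp_rot: [-0.173, 0.985, 0.0, 0.001]
contact_force: [0.5, 0.2, 0.9]
opening: 0.149
finger_force: 0.0
```

Call:
arm_command --series '[-0.6, -0.2, 0, 0, 0, 0, 0.85, -1.2, -0.2, 0, 0, 0, 0, 0.85, -1.5, -0.2, 0, 0, 0, 0, 0.85, -1.8, -0.2, 0, 0, 0, 0, 0.85, -2.1, -0.2, 0, 0, 0, 0, 0.85, -2.4, -0.2, 0, 0, 0, 0, 0.85, -2.7, -0.2, 0, 0, 0, 0, 0.85, -3, -0.2, 0, 0, 0, 0, 0.85, -3.2, -0.2, 0, 0, 0, 0, 0.85, -3.4, -0.2, 0, 0, 0, 0, 0.85]'

```text
time: 2.95
eef_pos: [0.5129, 0.189, 0.0589]
tcp_rot: [-0.172, 0.985, 0.0, 0.0]
contact_force: [-3.1, 0.2, 3.1]
opening: 0.15
finger_force: 1.4
```

```bash
python3 - <<'E'
from h import *
c=vision.read_camera("scene"); b=cv2.resize(c["color"][115:255,250:410],None,fx=3.5,fy=3.5,interpolation=cv2.INTER_CUBIC); cv2.imwrite("pics/s1.png",b)
E
```

```text
(no output)
```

View pics/s1.png

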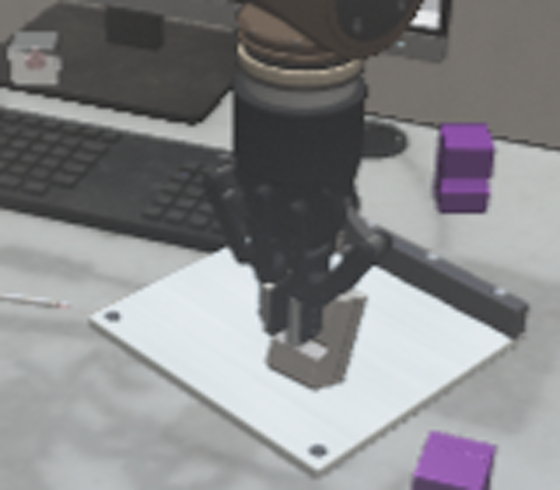

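The picture shows the block at (315,345) leaning toward the rail without sliding, with the fingers on its upper vee face. I'll keep pushing at the same pace.

Call:
arm_command --series '[-0.3, 0, 0, 0, 0, 0, 0.85, -0.6, 0, 0, 0, 0, 0, 0.85, -0.9, 0, 0, 0, 0, 0, 0.85, -1.2, 0, 0, 0, 0, 0, 0.85, -1.5, 0, 0, 0, 0, 0, 0.85, -1.8, 0, 0, 0, 0, 0, 0.85, -2, 0, 0, 0, 0, 0, 0.85, -2, 0, 0, 0, 0, 0, 0.85, -2, 0, 0, 0, 0, 0, 0.85, -2, 0, 0, 0, 0, 0, 0.85]'

```text
time: 3.83
eef_pos: [0.531, 0.1956, 0.0586]
tcp_rot: [-0.172, 0.985, -0.0, -0.0]
contact_force: [-0.3, -0.1, 0.9]
opening: 0.146
finger_force: 0.0
```

```bash
python3 - <<'E'
from h import *
c=vision.read_camera("scene"); t=vision.read_camera("top")
b=cv2.resize(c["color"][145:255,270:410],None,fx=4,fy=4,interpolation=cv2.INTER_CUBIC); a=cv2.resize(t["color"][125:235,260:340],None,fx=4,fy=4,interpolation=cv2.INTER_CUBIC)
a=cv2.resize(t["color"][125:235,280:330+30],None,fx=2.75,fy=4)
cv2.imwrite("pics/s2.png",np.hstack([b,a]))
print(telemetry.get_state()["contact_force"])
E
```

```text
[ 0.18538419 -0.31634262  0.00764665]
```

View pics/s2.png

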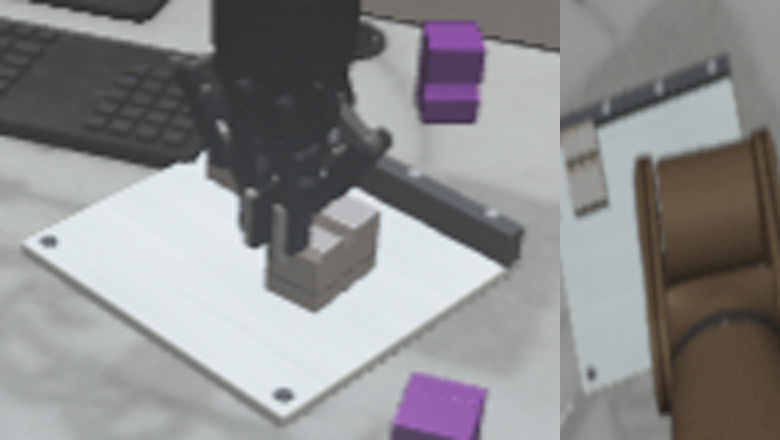

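The block fell cleanly: it lies on its base, vee up, near (320,260), and the twin is untouched. I'll measure its near end, then back off.

Call:
arm_command --series '[1.5, 0, 0, 0, 0, 0, 0.85, 3, 0, 0, 0, 0, 0, 0.85, 5, 0, -1, 0, 0, 2, 0.85, 6, 0, -1, 0, 0, 4, 0.85, 6, 0, -1, 0, 0, 4, 0.85, 6, 0, -1, 0, 0, 4, 0.85]'

```text
time: 4.43
eef_pos: [0.4747, 0.1753, 0.0689]
tcp_rot: [-0.138, 0.99, 0.0, 0.0]
contact_force: [-0.3, 0.4, -0.7]
opening: 0.148
finger_force: 0.0
```

```bash
python3 - <<'E'
from h import *; import pickle
s=telemetry.get_state(); w=vision.read_camera("wrist"); t=vision.read_camera("top"); c=vision.read_camera("scene")
pickle.dump((s,w,t,c),open("w2.pkl","wb")); print(s["eef_pos"],s["tcp_rot"])
sp=lambda p,z: onz(c,((p[0]+.5)/4-.5+270,(p[1]+.5)/4-.5+145),z)
for p in[(267,288),(316,310),(377,262)]: print(p,sp(p,.01).round(4))
for p in[(318,265),(380,213)]: print(p,sp(p,.052).round(4))
a=cv2.resize(w["color"][195:345,230:460],None,fx=2,fy=2,interpolation=cv2.INTER_CUBIC)
b=cv2.resize(c["color"][145:255,290:390],None,fx=3,fy=3,interpolation=cv2.INTER_CUBIC)[:300]
cv2.imwrite("pics/w2.png",np.hstack([a,b]))
E
```

```text
[0.47469158 0.17525768 0.06890175] [-1.37717610e-01  9.90471473e-01  2.62745846e-05  3.46794706e-04]
(267, 288) [0.5413 0.2191 0.01  ]
(316, 310) [0.5558 0.1881 0.01  ]
(377, 262) [0.6132 0.2112 0.01  ]
(318, 265) [0.5475 0.1771 0.052 ]
(380, 213) [0.6066 0.2041 0.052 ]
```

View pics/w2.png

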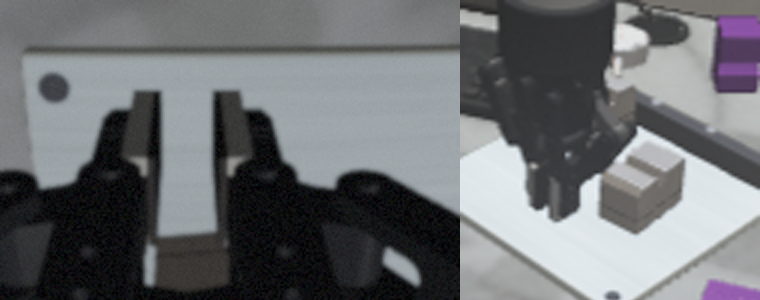

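The wrist crop shows the plate's near edge level (v≈50), so the tool is square to the plate at 15.8°. The block's end lies ahead at (190,245), about 6° askew. I'll go down behind it with the fingers spread a little wider.

Call:
arm_command --series '[0, 0.4, 1.5, 0, 0, 0, 0.72, 0, 0.8, 3, 0, 0, 0, 0.72, 0, 0.8, 4.2, 0, 0, 0, 0.72, -1, 0.8, 5, 0, 0, 0, 0.72, -2.5, 0.8, 5, 0, 0, 0, 0.72, -4, 0.8, 5, 0, 0, 0, 0.72, -5, 0.8, 5, 0, 0, 0, 0.72, -5.5, 0.8, 5, 0, 0, 0, 0.72, -5.5, 0.8, 5, 0, 0, 0, 0.72]'

```text
time: 5.33
eef_pos: [0.5267, 0.1981, 0.0188]
tcp_rot: [-0.137, 0.991, 0.0, 0.0]
contact_force: [-0.4, -0.0, 0.3]
opening: 0.281
finger_force: 0.0
```

Call:
arm_command --series '[-0.4, 0, 0, 0, 0, 0, 0.72, -0.7, 0, 0, 0, 0, 0, 0.72, -1, 0, 0, 0, 0, 0, 0.72, -1.3, 0, 0, 0, 0, 0, 0.72, -1.6, 0, 0, 0, 0, 0, 0.72, -1.9, 0, 0, 0, 0, 0, 0.72, -2.2, 0, 0, 0, 0, 0, 0.72, -2.5, 0, 0, 0, 0, 0, 0.72, -2.8, 0, 0, 0, 0, 0, 0.72, -3.1, 0, 0, 0, 0, 0, 0.72]'

```text
time: 6.17
eef_pos: [0.5555, 0.2063, 0.0186]
tcp_rot: [-0.137, 0.991, -0.0, -0.0]
contact_force: [-3.1, -0.8, 1.3]
opening: 0.281
finger_force: 1.2
```

Call:
arm_command --series '[-0.2, 0, 0, 0, 0, 0, 0.72, -0.5, 0, 0, 0, 0, 0, 0.72, -0.8, 0, 0, 0, 0, 0, 0.72, -1.1, 0, 0, 0, 0, 0, 0.72, -1.4, 0, 0, 0, 0, 0, 0.72, -1.6, 0, 0, 0, 0, 0, 0.72]'

```text
time: 6.67
eef_pos: [0.5712, 0.2108, 0.0186]
tcp_rot: [-0.137, 0.991, 0.0, 0.0]
contact_force: [-2.2, 0.0, 1.1]
opening: 0.282
finger_force: 1.1
```

```bash
python3 - <<'E'
from h import *; import pickle
s=telemetry.get_state(); t=vision.read_camera("top"); c=vision.read_camera("scene"); print(s["eef_pos"],s["contact_force"])
b=cv2.resize(c["color"][125:255,270:410],None,fx=4.5,fy=4.5,interpolation=cv2.INTER_CUBIC)
cv2.imwrite("pics/s3.png",b)
pickle.dump((s,t,c),open("w3.pkl","wb"))
E
```

```text
[0.57116467 0.21083998 0.01864469] [-2.21353936  0.02329786  1.0686161 ]
```

Call:
arm_command --series '[-0.2, 0, 0, 0, 0, 0, 0.72, -0.4, 0, 0, 0, 0, 0, 0.72, -0.6, 0, 0, 0, 0, 0, 0.72, -0.8, 0, 0, 0, 0, 0, 0.72, -1, 0, 0, 0, 0, 0, 0.72, -1.2, 0, 0, 0, 0, 0, 0.72, -1.4, 0, 0, 0, 0, 0, 0.72, -1.5, 0, 0, 0, 0, 0, 0.72]'

```text
time: 7.43
eef_pos: [0.5854, 0.2149, 0.0188]
tcp_rot: [-0.137, 0.991, 0.0, 0.0]
contact_force: [-2.2, -0.6, 1.0]
opening: 0.282
finger_force: 1.5
```

Call:
arm_command --series '[-0.1, 0, 0, 0, 0, 0, 0.72, -0.2, 0, 0, 0, 0, 0, 0.72, -0.3, 0, 0, 0, 0, 0, 0.72]'

```text
time: 7.68
eef_pos: [0.5881, 0.2157, 0.0188]
tcp_rot: [-0.137, 0.991, -0.0, -0.0]
contact_force: [-3.3, 0.2, 1.6]
opening: 0.283
finger_force: 1.6
```

Call:
arm_command --series '[-0.07, 0, 0, 0, 0, 0, 0.72, -0.14, 0, 0, 0, 0, 0, 0.72, -0.2, 0, 0, 0, 0, 0, 0.72]'

```text
time: 7.93
eef_pos: [0.59, 0.2162, 0.0188]
tcp_rot: [-0.137, 0.991, -0.0, -0.0]
contact_force: [-3.2, -0.0, 2.8]
opening: 0.28
finger_force: 1.6
```

Call:
arm_command --series '[-0.05, 0, 0, 0, 0, 0, 0.72, -0.1, 0, 0, 0, 0, 0, 0.72, -0.15, 0, 0, 0, 0, 0, 0.72]'

```text
time: 8.18
eef_pos: [0.5914, 0.2166, 0.0188]
tcp_rot: [-0.137, 0.991, -0.0, -0.0]
contact_force: [-3.9, -0.6, 2.0]
opening: 0.283
finger_force: 1.7
```

Call:
arm_command --series '[-0.05, 0, 0, 0, 0, 0, 0.72, -0.1, 0, 0, 0, 0, 0, 0.72, -0.15, 0, 0, 0, 0, 0, 0.72]'

```text
time: 8.43
eef_pos: [0.5927, 0.217, 0.0188]
tcp_rot: [-0.137, 0.991, -0.0, -0.0]
contact_force: [-5.1, -2.2, 3.6]
opening: 0.278
finger_force: 2.5
```

Call:
arm_command --series '[-0.05, 0, 0, 0, 0, 0, 0.72, -0.1, 0, 0, 0, 0, 0, 0.72, -0.15, 0, 0, 0, 0, 0, 0.72]'

```text
time: 8.68
eef_pos: [0.5927, 0.217, 0.0186]
tcp_rot: [-0.138, 0.99, -0.0, -0.003]
contact_force: [-8.8, -3.3, 7.0]
opening: 0.279
finger_force: 4.9
```

The force rose and the TCP stopped at the predicted 0.629 m along the push line, so the block is on the rail. I'll ease off, back away, rise and take a last look.

Call:
arm_command --series '[-0.05, 0, 0, 0, 0, 0, 0.72, -0.05, 0, 0, 0, 0, 0, 0.72, 0.3, 0, 0, 0, 0, 0, 0.72, 1, 0, 0, 0, 0, 0, 0.72, 3, 0, 0, 0, 0, 0, 0.72, 5, 0, -2, 0, 0, 0, 0.72, 6, 0, -5, 0, 0, 0, 0.72, 8, 0, -9, 0, 0, 0, 0.72, 10, -3, -12, 0, 0, 0, 0.72, 11, -7, -14, 0, 0, 0, 0.72]'

```text
time: 9.52
eef_pos: [0.5074, 0.1311, 0.1564]
tcp_rot: [-0.14, 0.99, 0.0, 0.003]
contact_force: [1.9, -0.9, 0.1]
opening: 0.28
finger_force: 0.0
```

Call:
arm_command --series '[0, -4, -2, 0, 0, 0, 0.72, 0, -8, -3, 0, 0, 0, 0.72, 0, -12, -4, 0, 0, 0, 0.72, 0, -15, -5, 0, 0, 0, 0.72, 0, -15, -5, 0, 0, 0, 0.72, 0, -15, -5, 0, 0, 0, 0.72]'

```text
time: 10.02
eef_pos: [0.5495, -0.016, 0.2043]
tcp_rot: [-0.136, 0.991, -0.0, 0.002]
contact_force: [-0.6, -0.0, -0.5]
opening: 0.282
finger_force: 0.0
```

```bash
python3 - <<'E'
from h import *; import pickle
s=telemetry.get_state(); t=vision.read_camera("top"); c=vision.read_camera("scene"); print(s["eef_pos"],s["contact_force"],s["time"])
a=cv2.resize(t["color"][125:225,265:360],None,fx=4,fy=4,interpolation=cv2.INTER_CUBIC)
b=cv2.resize(c["color"][135:235,300:400],None,fx=4,fy=4,interpolation=cv2.INTER_CUBIC)
cv2.imwrite("pics/end.png",np.hstack([a,b])); pickle.dump((s,t,c),open("w4.pkl","wb"))
E
```

```text
[ 0.54951126 -0.01602985  0.20432889] [-0.58195826 -0.04679602 -0.49716096] 10.0167
```

View pics/end.png

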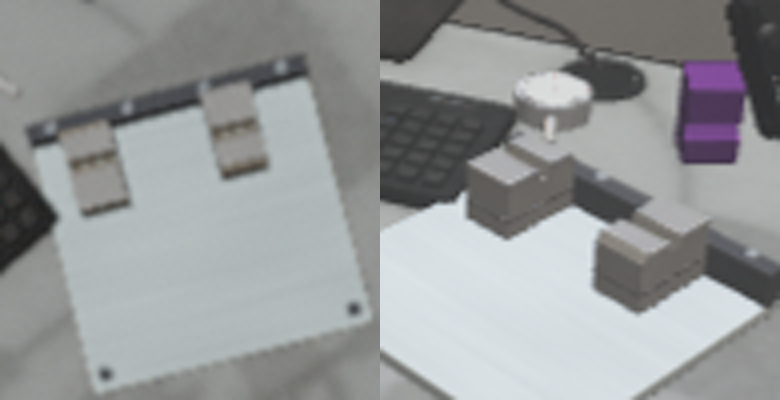

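The last view shows both blocks against the rail, vees up. Their near ends are at (83,212)-(130,200) and (222,178)-(268,165), in line and parallel by eye. I'll do one numeric squareness check before handing in.

```bash
python3 - <<'E'
from h import *; import pickle
s,t,c=pickle.load(open("w4.pkl","rb")); t0=pickle.load(open("c0.pkl","rb"))["top"]
def rects(im):
    crop=cv2.resize(im[140:185,270:350],None,fx=8,fy=8,interpolation=cv2.INTER_CUBIC).astype(int)
    m=((crop[...,2]-crop[...,0]>-2)&(crop.max(2)>110)).astype(np.uint8)
    m=cv2.morphologyEx(m,cv2.MORPH_CLOSE,np.ones((13,13),np.uint8)); m=cv2.morphologyEx(m,cv2.MORPH_OPEN,np.ones((41,41),np.uint8))
    out=[]
    for k in cv2.findContours(m,0,2)[0]:
        (x,y),wh,a=cv2.minAreaRect(k)
        if cv2.contourArea(k)>6000: out.append(((x/8+270).__round__(2),(y/8+140).__round__(2),np.round(np.array(wh)/8,1).tolist(),round(a,1)))
    return out
print(rects(t["color"])); print("start",rects(t0["color"]))
p=lambda x,y:onz(t,((x+.5)/4-.5+265,(y+.5)/4-.5+125),.052)
ang=lambda a,b:np.degrees(np.arctan2(*(b-a)[[1,0]]))
for n,q in(("twin",[(83,212),(130,200),(115,125)]),("block",[(222,178),(268,165),(251,82)])):
    L,R,F=[p(*x) for x in q]; print(n,ang(L,R)+90,ang(R,F),np.linalg.norm(L-R),np.linalg.norm(R-F))
E
```

```text
[(288.59, 166.4, [20.6, 13.2], 76.4), (323.62, 156.46, [21.1, 13.0], 75.5), (346.25, 152.38, [24.8, 7.2], 90.0), (296.12, 148.06, [16.1, 52.2], 90.0)]
start [(289.75, 170.69, [11.4, 12.2], 90.0), (346.31, 152.38, [24.8, 7.1], 90.0), (295.75, 148.06, [16.1, 51.5], 90.0)]
twin 15.524401941328236 12.81858194553265 0.035929392956902916 0.05753087258486274
block 16.99945993809949 12.599293842564169 0.03537428889047479 0.06375449460556934
```

The two blocks match within about 1° (76.4° and 75.5°) and are in line, so I'm handing in.

```bash
python3 -c "
from plant import ctrl; print(ctrl.sign_off())"
```

```text
the job is handed in; nothing more can be done
None
```

I tipped the standing vee block onto its base, vee up, and pushed it flush against the stop rail, square to its twin within about 1° by camera; the twin looked unmoved, and I handed the job in at about 10 s (no verdict came back).

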